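# Roll the pressing roller home on the pasting slab

### The job

Put the steel pressing roller away in its rest: push its side to roll it along the marble slab, over the low half-round strip, without lifting it off the slab or knocking it against the two rubber buffers of the sprung stop. Roll it on until it bears on them and press it there with a light, steady push of about 6 N for a full second, never over 12 N on the stop, then ease off slowly so that it stays lying home between strip and stop, square to the rest. Leave the other things on the slab where they are.

Things in the scene. Friction and masses are not known exactly. Their poses are not given: they have to be found in the camera images.
- roller_center (a point): Centre of the loose polished steel roller (friction about 0.3), a smooth tube 40 mm in diameter, 140 mm long, about 0.55 kg, lying on the slab. x runs along the roller; y and z turn as it rolls. It starts 90 to 150 mm from home on the open side of the rest, nearly parallel to it and opposite its middle. Left alone it coasts a few mm only.
- rest: Fixed roller rest. Origin on the slab's top (20 mm above the table), 11 mm past the strip's middle, where the roller's axis lies just after it has dropped over the strip; x points in the rolling direction (to the stop), y along the homed roller, z up. Aluminium side rails 8 mm high, inner faces y = +-86 mm, x = -15 to 86 mm; wooden block 34 mm high behind the stop, x = 62 to 86 mm.
- ridge (a point): Middle of the top of the rest's half-round aluminium strip, along the rest's y at x = -11 mm, 2 mm above the slab, 9 mm wide. The roller must be pushed up over it (roughly 3 to 12 N) and drops 2 mm on the far side. Home is between strip and stop with the axis at x = 0 to 17 mm of the rest, wherever the buffers are; the strip keeps the roller from rolling back.
- stop: Dark steel bar 150 mm long, 11 to 29 mm above the slab, front at x = 44 mm of the rest, with two black rubber buffers 45 mm either side of the middle, tips at x = 20 to 36 mm: they are screwed out differently each time, both alike, and this is not measured. Gives way along x on stiff springs, about 1 mm for 5 N: find it and judge by force. Origin: the rest's when not pressed.
- pot: Bystander: white open plastic pot, 70 mm across the rim, 45 mm high, standing behind the rest; origin at the centre of its underside.
- weight: Bystander: dark steel block, 60 x 40 x 35 mm high, beside the work on the far side from the robot; origin at the centre of its underside.
- strip: Bystander: thin tan strip with two holes, 100 x 24 x 4 mm, lying beside the work on the far side from the robot; origin at the centre of its underside, x along its length.
Things that resemble listed ones, but are neither listed nor needed, are in the scene too. Of the things shaped like the part that bears roller_center, the bare steel one is meant.

How it is judged:
On the way, in this order (a step that is already met when the one before it is completed fails the run):
1. the roller has been rolled (turned by nearly half a turn about its own axis), not dragged (angle between roller_center's own z axis and vertical above 2.3 rad).
2. with the roller home and bearing on the stop, the robot presses it with about 6 N (3.5 to 8.5 N) for half a second (x of roller_center in the frame of rest above -0.003 m and contact force between roller and stop above 1 N and contact force between the fingers and roller between 3.5 and 8.5 N), for 0.5 s.
At the end, for the whole second after the job is handed in: The roller lies on the slab between strip and stop, its centre 3 mm short of to 19 mm past the rest's origin along the rolling direction and within 16 mm of the middle of the rest sideways, within 0.04 rad of square, at rest (x of roller_center in the frame of rest between -0.003 and 0.019 m and y of roller_center in the frame of rest between -0.016 and 0.016 m and z of roller_center in the frame of rest below 0.0225 m and angle between the x axis of roller_center and the y axis of rest, either way round below 0.04 rad and linear speed of roller below 0.01 m/s); the robot touches nothing.
It fails at once if the roller is pressed or knocked against the stop with more than 12 N (contact force between roller and stop above 12 N).
It fails at once if the robot pushes the roller with more than 25 N (contact force between the fingers and roller above 25 N).
It fails at once if the roller is lifted off the slab (z of roller_center in the frame of rest above 0.028 m).
It fails at once if the pot, the weight or the strip is shifted by more than 12 mm (distance of any of pot, weight, strip from where it was at the start of the episode above 0.012 m).
It also fails if it takes over 72 s, if anything falls off the work surface, if the arm or the gripper's body presses on something with over 40 N, if the wrist force passes 120 N, or if a joint passes its speed limit or range.

### The arm

A 6-joint arm with a two-finger parallel gripper is mounted at the origin on the work surface. World frame = base frame: x ahead of the robot, y to its left, z up, the work surface at z = 0. Lengths are in m, angles in rad, forces in N, time in s.
With the tool pointing down it reaches from about 0.35 to 0.775 m from the base axis. Payload 7.3 kg.
Tool frame: the origin (TCP) lies midway between the tips of the shut fingers; the grasp point (between the pads) lies arm.pinch_z behind it (arm.pinch_z is the distance from the TCP to the grasp point, in m); z points along the fingers, y is the direction in which the jaws open and shut (so a half turn about z gives the same grasp; the last joint's range is limited). The gripper opens to 92 mm and grips with 3 to 60 N. Pads are 19 mm wide; open, the fingers measure 130 mm over their backs; the gripper's body (75 mm by 190 mm) begins 47 mm behind the grasp point.
Start: joints at [1.009, 0.342, 1.524, -0, 1.275, -0.146], TCP at [0.212, 0.48, 0.227] pointing down, gripper open.
Joint ranges: [-2.53, 2.53], [-0.77, 2.02], [0.04, 2.7], [-1, 4.14], [0.28, 2.66], [-3.11, 3.11]. Speed limits (rad/s): [2.57, 2.57, 3.14, 3.14, 3.14, 3.14].

### API

Orientations are given as a 3x3 rotation matrix whose columns are the frame's x, y, z axes.
In Python, from bench import arm gives the robot as it stands. The module is installed in compiled form; this text tells all that it offers. Calls block until the motion is done:
- arm.move_pose(position, orientation): joint-space move of the TCP to a pose.
- arm.servo_line(position, attitude=None, max_speed=0.15, contact_N=None): straight line of the TCP; attitude=None keeps the orientation; max_speed is the mean speed in m/s. With contact_N (N) it stops when the force on the tool has changed by that much, and returns True; else False.
- arm.set_joints(angles): joint-space move.
- arm.release() and arm.grasp(): open the fingers fully, or close them until they stop; the grip force is fixed at half the most.
- arm.wait(seconds).
- arm.solve_ik(position, orientation): joint angles nearest the present ones, or None.
- arm.sense(): the state.
- arm.grab_frame(name): name is "scene" or "side" or "wrist"; returns a dict with "image" (400x640x3 uint8, red, green, blue), "fx", "fy", "cx", "cy" (pixels), "pose" (4x4, takes a point from camera to world coordinates); the wrist camera has in their place "tool_from_camera" (4x4, takes a point from camera to tool coordinates, whose origin is the TCP and whose axes are the flange's). Camera axes: x right, y down, z forward; pixel columns grow to the right and rows downward; lengths in m; the calibration is good to about 2 mm. A picture is of the moment at which its call begins: read the wrist's pose just before it. There is no depth.
A pose or a line that the arm cannot do raises arm.Unreachable and nothing moves.
- arm.close_job(): hands the job in, once; it reports no verdict.
The state is a dict: "time": time; "joint_positions": joint angles; "joint_velocities": joint speeds; "joint_efforts": joint torques, N m; "tcp_pos": TCP position; "eef_rot": TCP orientation; "wrist_force": force on the tool from outside, world axes, zero at the start; "moment": the same for the moment, N m; "opening": opening from 0.0 (shut) to 1.0 (fully open).
Only numpy, scipy, OpenCV 4.12 (cv2) and the standard library are available. Lean on these libraries where they do the work, as an engineer would, in place of code of your own. Each camera call takes 0.05 s, during which the arm holds its last target.

## Working session

There is one attempt and no reset: what is moved stays moved. The work goes in short steps, each a Python script; the robot and the scene stay as the last script left them, time stands still between calls to the robot, and variables do not carry over. Pictures are saved under pics/ and viewed, and the job is handed in when it is done.

```bash
mkdir -p pics
python3 - <<'E'
from bench import arm
import cv2,numpy as np,pickle
d={}
s=arm.sense(); print(s['time'],s['tcp_pos'],s['wrist_force'],s['opening'],arm.pinch_z); print(s['eef_rot'])
for n in ["scene","side","wrist"]:
    f=arm.grab_frame(n); d[n]=f
    cv2.imwrite(f"pics/{n}0.png",f["image"][:,:,::-1]); print(n,f['fx'],f['cx'],f['cy'],f.get('pose',f.get('tool_from_camera')))
pickle.dump((s,d),open('f0.pkl','wb'))
E
```

```text
0.0 [0.21180713 0.47992746 0.2260302 ] [ 0.03088235  0.38997097 -0.01275603] 0.9999167748997032 0.0188
[[-9.14828710e-01  4.03841244e-01 -8.25244242e-04]
 [ 4.03842032e-01  9.14827743e-01 -1.34660753e-03]
 [ 2.11140667e-04 -1.56518354e-03 -9.99998753e-01]]
scene 520.8115867745453 322.37145996436175 195.18199126938472 [[-5.77811203e-01  5.15874573e-01 -6.32461571e-01  1.28709761e+00]
 [ 8.16170012e-01  3.66023908e-01 -4.47093962e-01  4.74357256e-01]
 [ 8.51649479e-04 -7.74532068e-01 -6.32534071e-01  8.72306017e-01]
 [ 0.00000000e+00  0.00000000e+00  0.00000000e+00  1.00000000e+00]]
side 453.86462822728225 319.50988617110295 200.6339111879817 [[ 0.88871859 -0.32684013  0.3214884   0.08989572]
 [-0.45838204 -0.64583468  0.61055997 -0.84197156]
 [ 0.00807285 -0.68998051 -0.72378293  0.96881266]
 [ 0.          0.          0.          1.        ]]
wrist 319.6144168750429 319.3328501641709 201.4558392262579 [[-1.05004314e-03 -9.64959643e-01 -2.62396237e-01  7.04900967e-02]
 [ 9.99999103e-01 -1.23135873e-03  5.26567306e-04 -2.74684500e-04]
 [-8.31220095e-04 -2.62395449e-01  9.64960070e-01 -1.58291159e-01]
 [ 0.00000000e+00  0.00000000e+00  0.00000000e+00  1.00000000e+00]]
```

View pics/scene0.png

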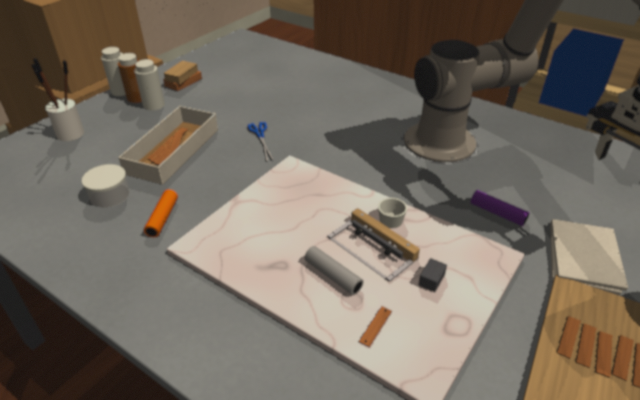

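View pics/side0.png

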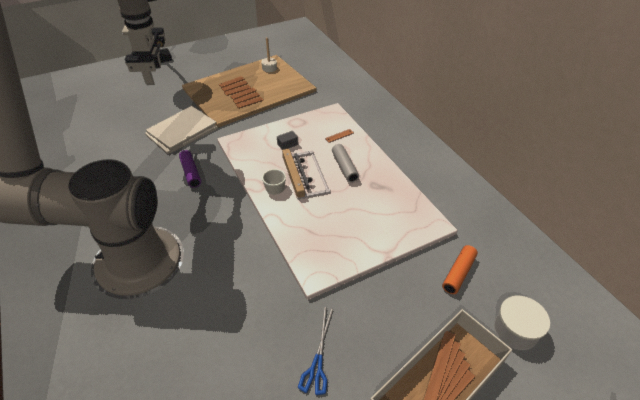

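View pics/wrist0.png

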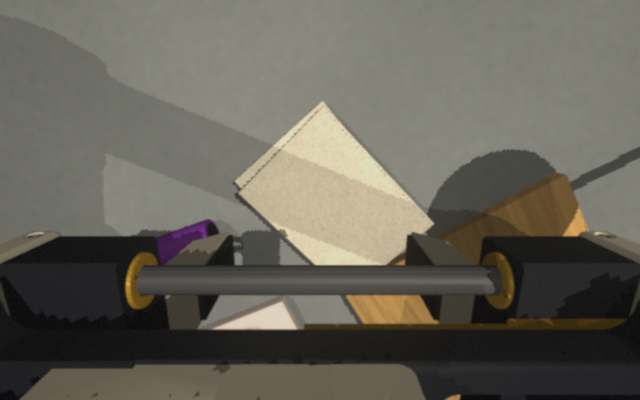

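Candidates for the roller: the bare steel tube at scene (333,270) / side (345,162), the orange tube at scene (161,212), and the purple tube at scene (500,207). I choose the steel one, which lies on the slab opposite the rest. I'll check it in a close crop.

Run:
```python
import cv2
a=cv2.imread('pics/scene0.png')[195:355,280:460]; b=cv2.imread('pics/side0.png')[115:215,250:370]
cv2.imwrite('pics/c1.png',cv2.resize(a,None,fx=4,fy=3.7*4/3.7,interpolation=cv2.INTER_CUBIC)[:600])
cv2.imwrite('pics/c2.png',cv2.resize(b,None,fx=6,fy=6,interpolation=cv2.INTER_CUBIC))
```

```text
(no output)
```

View pics/c1.png

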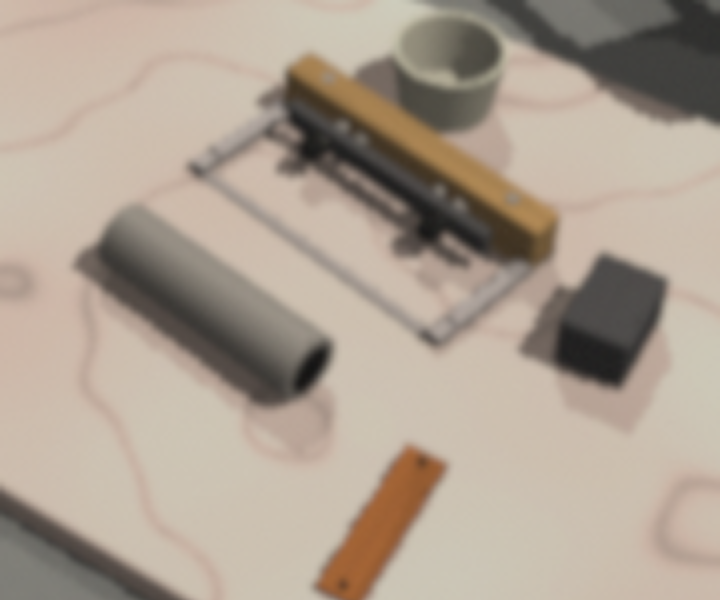

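View pics/c2.png

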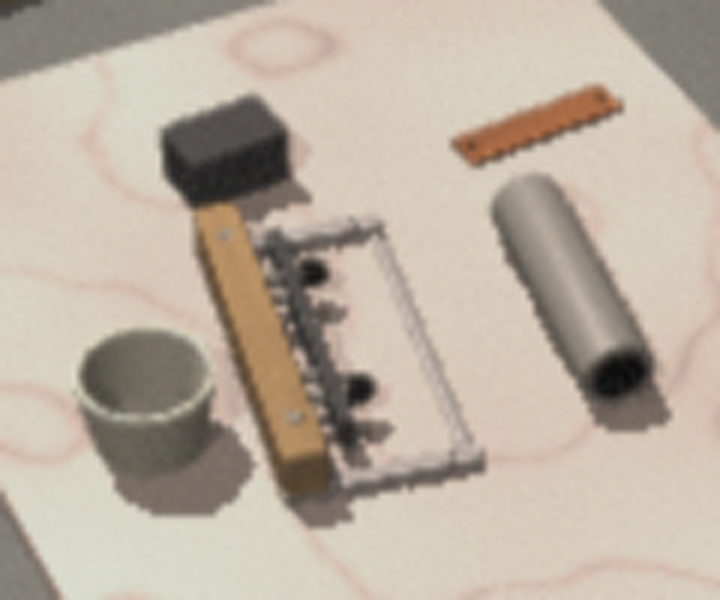

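The crop confirms it: a bare steel tube at scene (333,270), opposite the rest. Next I'll get a rough fix from the two views.

```bash
cat > h.py <<'E'
import numpy as np,cv2,pickle
def ray(f,u,v,z,T=None):
    T=f['pose'] if T is None else T
    d=T[:3,:3]@np.array([(u-f['cx'])/f['fx'],(v-f['cy'])/f['fy'],1.]); o=T[:3,3]
    return o+d*(z-o[2])/d[2]
def wristT(s,f):
    T=np.eye(4);T[:3,:3]=s['eef_rot'];T[:3,3]=s['tcp_pos'];return T@f['tool_from_camera']
E
python3 - <<'E'
from h import *
s,d=pickle.load(open('f0.pkl','rb'))
sc=lambda u,v,z:ray(d['scene'],u/4+280,v/4+195,z)
sd=lambda u,v,z:ray(d['side'],u/6+250,v/6+115,z)
np.set_printoptions(precision=4,suppress=True)
for n,z,a,b in [('railfarrobot L',.028,(195,168),(480,455)),('rail R',.028,(435,338),(380,222)),('block frontend',.054,(305,55),(325,445)),('block',.054,(553,213),(215,205)),
 ('rollend1',.04,(320,360),(525,185)),('rollend2',.04,(115,225),(615,370)),('weight',.055,(615,290),(225,130)),('strip',.024,(382,520),(535,125)),('pot',.065,(450,50),(145,365)),('bufA',.04,(290,165),(362,387)),('bufB',.04,(405,245),(315,270))]:
    print(n,sc(*a,z),sd(*b,z))
E
```

```text
railfarrobot L [ 0.5602 -0.0211  0.028 ] [ 0.5533 -0.027   0.028 ]
rail R [0.5935 0.1582 0.028 ] [0.5884 0.151  0.028 ]
block frontend [ 0.4638 -0.0077  0.054 ] [ 0.4779 -0.0103  0.054 ]
block [0.4976 0.1758 0.054 ] [0.5042 0.1743 0.054 ]
rollend1 [0.6512 0.1212 0.04  ] [0.6647 0.1307 0.04  ]
rollend2 [ 0.634  -0.0244  0.04  ] [ 0.6354 -0.0152  0.04  ]
weight [0.5311 0.2294 0.055 ] [0.5342 0.2275 0.055 ]
strip [0.7087 0.1942 0.024 ] [0.7047 0.1905 0.024 ]
pot [0.4211 0.0668 0.065 ] [0.4196 0.0681 0.065 ]
bufA [0.5368 0.0291 0.04  ] [0.5178 0.0306 0.04  ]
bufB [0.5537 0.1154 0.04  ] [0.5351 0.1194 0.04  ]
```

Run:
```python
from bench import arm
from h import *
x=np.array([-.983,.185,0]);x/=np.linalg.norm(x);z=np.array([0,0,-1.]);R=np.c_[x,np.cross(z,x),z]
arm.move_pose([0.645,0.055,0.25],R)
arm.wait(.3)
s=arm.sense();f=arm.grab_frame("wrist");pickle.dump((s,f),open('w1.pkl','wb'))
print(s['time'],s['tcp_pos'],s['wrist_force'],s['eef_rot'])
cv2.imwrite('pics/w1.png',f['image'][:,:,::-1])
cv2.imwrite('pics/w1c.png',cv2.resize(f['image'][:250,180:480,::-1],None,fx=2.4,fy=2.4,interpolation=cv2.INTER_CUBIC))
```

```text
2.625 [0.6449144  0.05549527 0.25006298] [0.67369829 0.14038728 0.73148777] [[-9.82871796e-01  1.84290614e-01  4.60851738e-05]
 [ 1.84290615e-01  9.82871797e-01  1.23630171e-05]
 [-4.30174296e-05  2.06443258e-05 -9.99999999e-01]]
```

View pics/w1c.png

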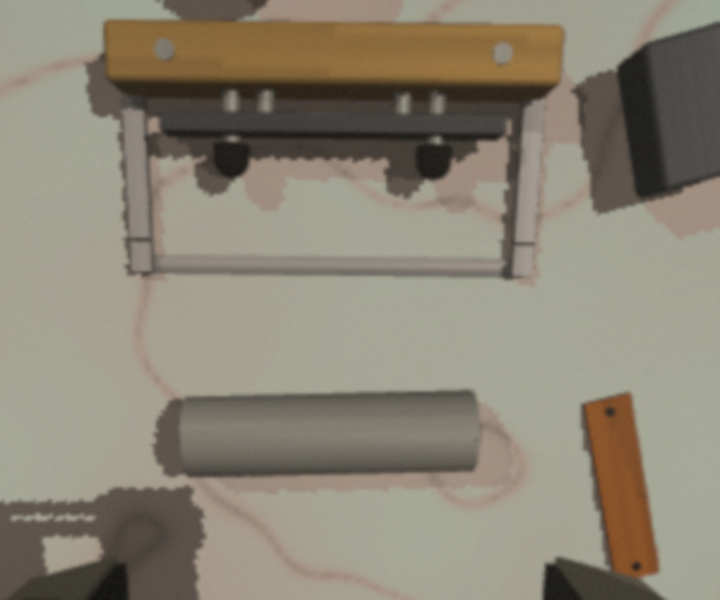

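The wrist view shows the rest square-on: ridge band at crop rows 264–267, buffers at (231,160) and (432,160), the steel roller at (330,433) and the tan strip at (620,485), clear of my path. Now the exact lines.

Run:
```python
from h import *
np.set_printoptions(precision=4,suppress=True)
s,f=pickle.load(open('w1.pkl','rb'));T=wristT(s,f);P=lambda u,v,z:ray(f,u/2.4+180-.3,v/2.4-.3,z,T)
a,b=P(155,264.5,.022),P(505,267,.022); print('ridge ends',a,b)
y=a-b;y/=np.linalg.norm(y);x=np.array([y[1],-y[0],0]); 
# rail front end inner corners z .028
r1,r2=P(152,272,.028),P(510,274,.028); print('rail inner',r1,r2,np.linalg.norm(r1-r2))
print('rail outer',P(130,273,.028),P(532,276,.028))
xx=x if x[0]<0 else -x; yy=np.array([-xx[1],xx[0],0])
mid=(r1+r2)/2; m=(a+b)/2; o=m+yy*((mid-m)@yy)+11*xx/1000; print('x,y',xx,yy,'origin',o)
print('block screws/ends', [ [(P(*q,.054)-o)@xx,(P(*q,.054)-o)@yy] for q in [(105,52),(563,57),(335,85),(335,23)]])
# roller mask: silhouette edges by tangent
img=cv2.GaussianBlur(f['image'],(3,3),0).astype(float)
hsv=cv2.cvtColor(f['image'],cv2.COLOR_RGB2HSV)
C=T[:3,3]
# auto edges: columns
g=f['image'].astype(float).mean(2); 
top=[];bot=[]
for u in range(262,374,4):
    col=cv2.GaussianBlur(g,(1,5),0)[:,u]; d=np.diff(col)
    t=158+np.argmin(d[158:172]); 
    bb=190+np.argmax(d[190:204]); top.append((u,t+1));bot.append((u,bb+1))
top=np.array(top,float);bot=np.array(bot,float);print(top[::5].T,bot[::5].T)
pt=np.polyfit(*top.T,1);pb=np.polyfit(*bot.T,1);print(pt,pb)
w=lambda u,v,z:ray(f,u,v,z,T)
for u in (256,316,377):
    # tangent rays in plane perpendicular to roller axis: bisector at angle; axis at z=.04
    ds=[]
    for p in (pt,pb):
        q=w(u,np.polyval(p,u),.04)-C; ds.append(q/np.linalg.norm(q))
    n=ds[0]+ds[1]; A=C+n*(.04-C[2])/n[2]; print('axis',A,'rest x,y',(A-o)@xx,(A-o)@yy, 'half-ang R',np.linalg.norm(A-C)*np.tan(np.arccos(ds[0]@ds[1])/2))
for q in [(181,435),(477,430)]:
    A=P(*q,.04);print('end',(A-o)@xx,(A-o)@yy)
for q in [(231,175),(432,177)]:
    A=P(*q,.04);print('buffer tip',(A-o)@xx,(A-o)@yy)
```

```text
ridge ends [ 0.5544 -0.0162  0.022 ] [0.587  0.1502 0.022 ]
rail inner [ 0.5578 -0.0172  0.028 ] [0.5904 0.1508 0.028 ] 0.17114469984955097
rail outer [ 0.5563 -0.0276  0.028 ] [0.5933 0.1611 0.028 ]
x,y [-0.9814  0.1921  0.    ] [-0.1921 -0.9814  0.    ] origin [0.56   0.0696 0.022 ]
block screws/ends [[np.float64(0.07330783490579787), np.float64(0.09419869017904901)], [np.float64(0.07277758631913557), np.float64(-0.09607057272556023)], [np.float64(0.06154415399060509), np.float64(-0.0013394235491824146)], [np.float64(0.08470016030850039), np.float64(-0.0011814604279322635)]]
[[262. 282. 302. 322. 342. 362.]
 [165. 165. 164. 164. 163. 163.]] [[262. 282. 302. 322. 342. 362.]
 [199. 199. 198. 198. 197. 197.]]
[ -0.0218 170.7183] [ -0.0226 205.1206]
axis [ 0.6373 -0.0189  0.04  ] rest x,y -0.09290872302241045 0.07196291109910599 half-ang R 0.020053957809196603
axis [0.6488 0.0507 0.04  ] rest x,y -0.09084451533397403 0.0014681117199844725 half-ang R 0.01999883951023251
axis [0.6605 0.1213 0.04  ] rest x,y -0.0887452439789094 -0.07005936155938748 half-ang R 0.019945360208645072
end -0.09132375287835688 0.0729276802227003
end -0.08786392127671483 -0.07171174791330011
buffer tip 0.02762542739331514 0.04505974746527815
buffer tip 0.027413096091191493 -0.0451133520497928
```

Roller: rest x ≈ -91 mm, y ≈ +1 mm, yaw 0.03 rad. Buffer tips: rest x ≈ 27.5 mm, so home contact should be near x ≈ 7.5 mm. My plan is to open the jaws along the roller and push with both finger sides from behind, which also squares it.

```bash
cat >> h.py <<'E'
o=np.array([.5600,.0696,.020]);xx=np.array([-.9814,.1921,0]);xx/=np.linalg.norm(xx);yy=np.array([-xx[1],xx[0],0]);zz=np.array([0,0,-1.])
R=np.c_[xx,-yy,zz]
def W(x,y,z): return o*[1,1,0]+x*xx+y*yy+np.array([0,0,z])
def st(arm,F0=np.zeros(3)):
    s=arm.sense();p=np.array(s['tcp_pos'])-o;return s['time'],p@xx*1e3,p@yy*1e3,s['tcp_pos'][2]*1e3,(np.array(s['wrist_force'])-F0)@xx
E
python3 - <<'E'
from bench import arm
from h import *
np.set_printoptions(precision=4,suppress=True)
arm.move_pose(W(-.135,0.001,.15),R)
arm.servo_line(W(-.135,0.001,.028),max_speed=.1,contact_N=4)
arm.wait(.3);F0=np.array(arm.sense()['wrist_force']);print(st(arm),F0)
np.save('F0.npy',F0)
hit=arm.servo_line(W(-.110,0.001,.028),max_speed=.015,contact_N=1.5);print(hit,st(arm,F0))
f=arm.grab_frame('side');cv2.imwrite('pics/s2.png',cv2.resize(f['image'][100:225,250:400,::-1],None,fx=5,fy=4.8,interpolation=cv2.INTER_CUBIC))
E
```

```text
(4.8667, np.float64(-135.1459129132482), np.float64(0.9660580286327815), np.float64(28.33184264611311), np.float64(0.37110506189285974)) [-0.375   0.0161  0.0316]
False (6.6833, np.float64(-110.02777216486815), np.float64(1.024753450301897), np.float64(27.961437582164), np.float64(-0.5295919781582089))
```

View pics/s2.png

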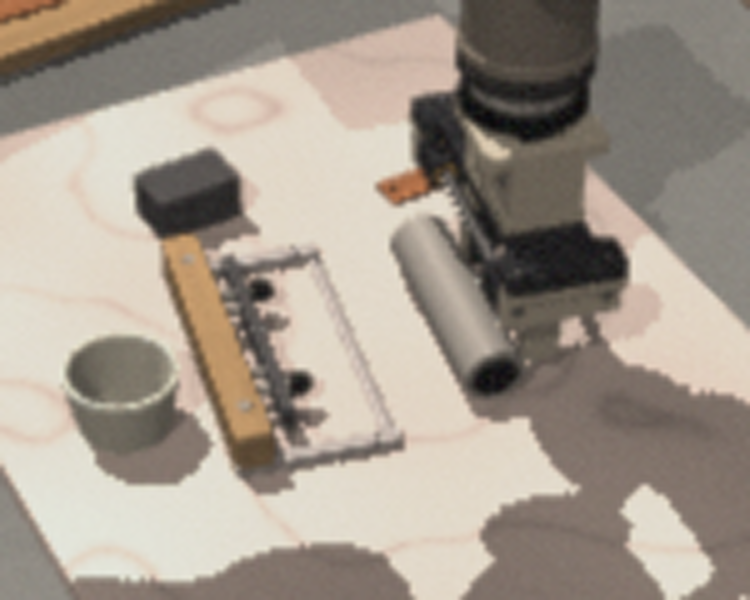

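Run:
```python
from bench import arm
from h import *
F0=np.load('F0.npy')
for x in (-.095,-.08,-.062):
    arm.servo_line(W(x,0.001,.028),max_speed=.02);print(np.round(st(arm,F0),2))
arm.wait(.2);print(np.round(st(arm,F0),2))
s=arm.sense();f=arm.grab_frame("wrist");pickle.dump((s,f),open('w2.pkl','wb'))
cv2.imwrite('pics/w2.png',f['image'][:,:,::-1])
```

```text
[  7.63 -95.1    1.    28.03  -0.41]
[  8.53 -80.12   1.01  28.07   0.62]
[  9.58 -62.12   0.99  28.02  -1.11]
[  9.78 -62.05   1.03  27.94  -1.03]
```

View pics/w2.png

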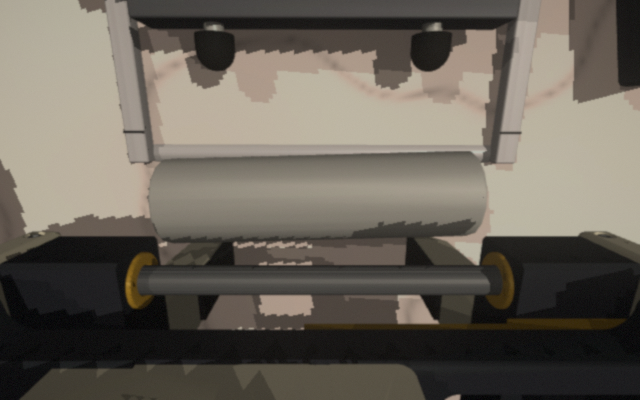

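The wrist view shows the roller just short of the strip: top edge from (165,160) to (480,152), still slightly skewed. I'll measure it.

```bash
cat >> h.py <<'E'
def roller(s,f,r0t,r1t,r0b,r1b,us,z=.04):
    T=wristT(s,f);C=T[:3,3];g=cv2.GaussianBlur(f['image'].astype(float).mean(2),(5,5),0)
    d=np.diff(g,axis=0)
    t=np.array([(u,r0t+np.argmin(d[r0t:r1t,u])+1) for u in us],float);b=np.array([(u,r0b+np.argmin(d[r0b:r1b,u])+1) for u in us],float)
    out=[]
    p=[np.polyfit(*q.T,1) for q in (t,b)]; print(t[::6].T,b[::6].T)
    for u in (us[0],us[-1]):
        ds=[]
        for q in p:
            w=ray(f,u,np.polyval(q,u),z,T)-C;ds.append(w/np.linalg.norm(w))
        n=ds[0]+ds[1];A=C+n*(z-C[2])/n[2];out.append([(A-o)@xx*1e3,(A-o)@yy*1e3,np.linalg.norm(A-C)*np.tan(np.arccos(ds[0]@ds[1])/2)])
    out=np.array(out);print(out,'mid',out.mean(0)[:2],'yaw',(out[0,0]-out[1,0])/(out[0,1]-out[1,1]));return out
E
python3 - <<'E'
from h import *
s,f=pickle.load(open('w2.pkl','rb'));np.set_printoptions(precision=2,suppress=True)
roller(s,f,149,170,228,246,list(range(175,470,6)))
E
```

```text
[[175. 211. 247. 283. 319. 355. 391. 427. 463.]
 [158. 157. 156. 155. 154. 154. 153. 152. 151.]] [[175. 211. 247. 283. 319. 355. 391. 427. 463.]
 [239. 239. 246. 238. 237. 231. 234. 234. 230.]]
[[-30.19  69.5    0.02]
 [-27.33 -69.3    0.02]] mid [-28.76   0.1 ] yaw -0.0206073314846211
```

Run:
```python
from bench import arm
from h import *
F0=np.load('F0.npy')
for k,x in enumerate(np.arange(-.058,-.0435,.002)):
    h=arm.servo_line(W(x,0.001,.028),max_speed=.006,contact_N=12);r=np.round(st(arm,F0),2);print(h,r)
    if h or abs(r[4])>7: break
s=arm.sense();f=arm.grab_frame("wrist");pickle.dump((s,f),open('w3.pkl','wb'))
cv2.imwrite('pics/w3.png',f['image'][:,:,::-1])
```

```text
False [ 10.65 -57.96   1.    27.97  -0.19]
False [ 11.13 -55.92   1.    27.97  -0.22]
False [ 11.62 -54.12   0.99  28.08  -1.64]
False [ 12.1  -52.     1.04  28.05  -1.42]
False [ 12.58 -50.7    1.    28.38  -4.12]
False [ 13.07 -50.06   1.    29.15  -7.63]
```

View pics/w3.png

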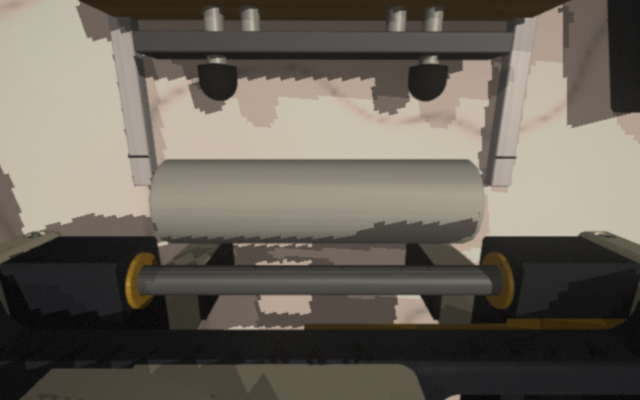

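The roller is now square (top edge level at row 160) and bears on the strip at 7.6 N. Continuing slowly over the top.

Run:
```python
from bench import arm
from h import *
F0=np.load('F0.npy');pk=0
for k,x in enumerate(np.arange(-.0472,-.0355,.0008)):
    h=arm.servo_line(W(x,0.001,.028),max_speed=.003,contact_N=12);r=np.round(st(arm,F0),2);print(h,round(x*1e3,1),r)
    if h or r[4]<-16: break
    pk=min(pk,r[4])
    if pk<-5 and r[4]>-1.2 and r[1]>-42: break
arm.wait(.2);print(np.round(st(arm,F0),2))
s=arm.sense();f=arm.grab_frame("wrist");pickle.dump((s,f),open('w4.pkl','wb'))
cv2.imwrite('pics/w4.png',f['image'][:,:,::-1])
```

```text
False -47.2 [ 13.53 -49.81   1.01  29.43  -8.24]
False -46.4 [ 13.95 -49.55   1.01  29.75  -9.43]
False -45.6 [ 14.37 -46.25   0.89  28.56  -2.95]
False -44.8 [ 14.78 -43.79   1.01  27.41  -0.79]
False -44.0 [ 15.2  -43.89   1.01  27.95  -0.07]
False -43.2 [ 15.62 -43.42   1.    28.17  -1.11]
False -42.4 [ 16.03 -42.03   1.02  27.81   0.  ]
False -41.6 [ 16.45 -41.54   1.    27.97  -0.49]
[ 16.65 -41.58   1.01  27.98   0.45]
```

View pics/w4.png

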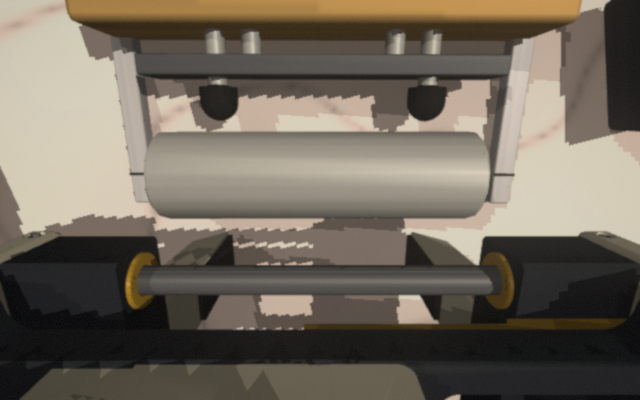

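It's over the strip, square (edges level at rows 132 and 216), and short of the buffers (tips at row 120). Measure, then approach.

Run:
```python
from h import *
s,f=pickle.load(open('w4.pkl','rb'));np.set_printoptions(precision=2,suppress=True)
roller(s,f,124,140,208,226,list(range(180,470,6)))
T=wristT(s,f)
for q in [(219,120),(427,120)]:
    A=ray(f,*q,.04,T);print((A-o)@xx,(A-o)@yy)
```

```text
[[180. 216. 252. 288. 324. 360. 396. 432. 468.]
 [132. 132. 132. 132. 132. 132. 132. 131. 132.]] [[180. 216. 252. 288. 324. 360. 396. 432. 468.]
 [226. 215. 226. 214. 222. 216. 216. 214. 213.]]
[[  1.97  65.78   0.02]
 [  2.45 -67.73   0.02]] mid [ 2.21 -0.98] yaw -0.003595047063370292
0.02665125281951797 0.04563374187484338
0.026555026932427995 -0.04662414780217904
```

```bash
cat >> h.py <<'E'
def avgF(arm,n=8,dt=.025):
    v=[]
    for _ in range(n): v.append(arm.sense()['wrist_force']); arm.wait(dt)
    return np.mean(v,0),np.std(v,0)
E
python3 - <<'E'
from bench import arm
from h import *
np.set_printoptions(precision=2,suppress=True)
arm.servo_line(W(-.033,0.001,.028),max_speed=.012);arm.wait(.2)
F0,sd=avgF(arm,16);np.save('F1.npy',F0);print(F0,sd)
for k,x in enumerate(np.arange(-.0315,-.012,.001)):
    h=arm.servo_line(W(x,0.001,.028),max_speed=.005,contact_N=7)
    F=avgF(arm,4)[0]-F0;r=np.round(st(arm,F0),2);print(h,round(x*1e3,1),r[:4],F@xx,F)
    if h or F@xx<-3.0: break
E
```

```text
[-0.14  0.14 -0.01] [0.4  0.54 0.42]
False -31.5 [ 18.72 -31.53   1.    28.04] 0.09803226647417951 [-0.15 -0.24  0.01]
False -30.5 [ 19.17 -30.52   1.02  28.  ] -0.23548827663249428 [ 0.23 -0.05  0.09]
False -29.5 [ 19.62 -29.51   0.99  28.02] -0.05608231438496048 [-0.06 -0.6   0.3 ]
False -28.5 [ 20.07 -28.51   0.99  28.01] -0.341050969845977 [ 0.29 -0.3   0.15]
False -27.5 [ 20.52 -27.51   0.99  28.  ] -0.16820651915807092 [ 0.12 -0.27 -0.03]
False -26.5 [ 20.97 -26.51   1.    28.01] -0.14866423232077194 [ 0.08 -0.35  0.4 ]
False -25.5 [ 21.42 -25.47   1.    27.98] -0.4219575084223031 [ 0.31 -0.62 -0.11]
False -24.5 [ 21.87 -24.72   0.97  28.14] -1.1177884190749448 [ 1.   -0.69  0.02]
False -23.5 [ 22.32 -24.25   0.96  28.38] -3.73614877141729 [ 3.58 -1.18  1.52]
```

Stop contact came where predicted (TCP about -25 mm) and the force is building smoothly. Fine steps up to about 6 N, then hold.

Run:
```python
from bench import arm
from h import *
np.set_printoptions(precision=2,suppress=True)
F0=np.load('F1.npy')
F=avgF(arm,8)[0]-F0;print(F@xx,F)
x=-.0235
while np.linalg.norm(F)<5.6 and x<-.021:
    x+=.0003;arm.servo_line(W(x,0.001,.028),max_speed=.003);F=avgF(arm,8)[0]-F0;print(round(x*1e3,2),F@xx,F,np.linalg.norm(F))
for i in range(6):
    F=avgF(arm,10)[0]-F0;print('hold',F@xx,np.linalg.norm(F),arm.sense()['time'])
s=arm.sense();f=arm.grab_frame("wrist");cv2.imwrite('pics/w5.png',f['image'][:,:,::-1])
print(np.round(st(arm,F0),2))
```

```text
-5.051580574137308 [ 4.96 -0.97  1.76]
-23.2 -5.571837279479478 [ 5.46 -1.1   2.13] 5.963498047230373
hold -5.690614692847927 6.086939623909743 23.2167
hold -5.470684311295731 5.796831463230731 23.4667
hold -5.464254797013236 5.9530555753094685 23.7167
hold -5.500531402816633 5.789973221016094 23.9667
hold -5.703893360347937 6.0152110998976 24.2167
hold -5.869241322948227 6.223944765501017 24.4667
[ 24.52 -23.91   0.93  28.32  -5.89]
```

View pics/w5.png

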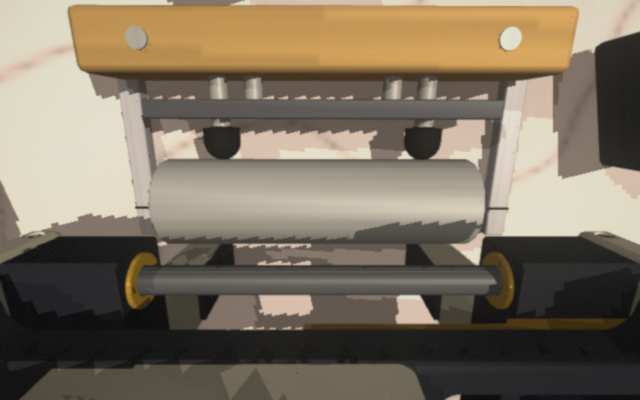

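The roller bears on both buffers and was held for about 1.5 s at 5.8–6.2 N. Easing off slowly.

Run:
```python
from bench import arm
from h import *
np.set_printoptions(precision=2,suppress=True)
F0=np.load('F1.npy')
arm.servo_line(W(-.0275,0.001,.028),max_speed=.0015);print(np.round(st(arm,F0),2))
arm.servo_line(W(-.034,0.001,.028),max_speed=.004)
arm.servo_line(W(-.055,0.001,.028),max_speed=.02)
arm.wait(.4);print(np.round(st(arm,F0),2))
s=arm.sense();f=arm.grab_frame("wrist");cv2.imwrite('pics/w6.png',f['image'][:,:,::-1]);pickle.dump((s,f),open('w6.pkl','wb'))
```

```text
[ 26.1  -27.49   1.02  28.01  -0.31]
[ 29.48 -54.98   1.    28.01  -0.2 ]
```

View pics/w6.png

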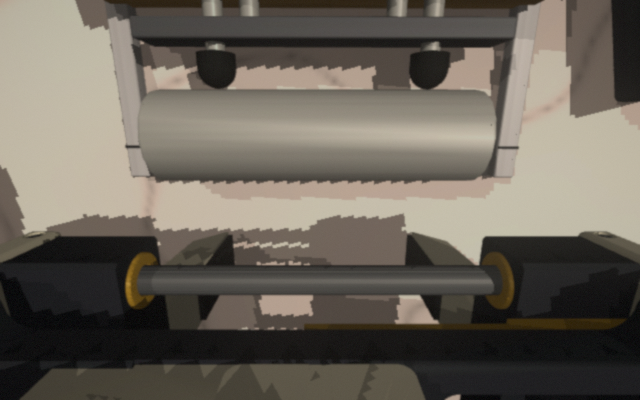

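The roller stays home and square at (317,135), just off the buffers. I'll raise the arm clear and check from above.

Run:
```python
from bench import arm
from h import *
np.set_printoptions(precision=2,suppress=True)
arm.servo_line(W(-.10,0.001,.028),max_speed=.06)
arm.servo_line(W(-.10,0.001,.23),max_speed=.12);arm.wait(.5)
s=arm.sense();f=arm.grab_frame("wrist");print(s['time'],s['wrist_force']);pickle.dump((s,f),open('w7.pkl','wb'))
cv2.imwrite('pics/w7.png',f['image'][:,:,::-1])
```

```text
32.7583 [ 0.48 -0.45  0.08]
```

View pics/w7.png

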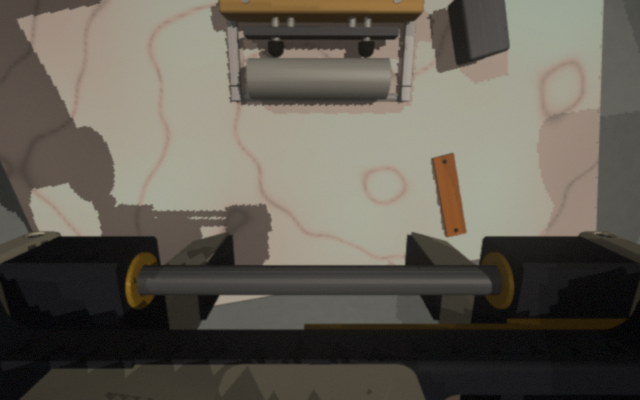

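Run:
```python
from h import *
np.set_printoptions(precision=2,suppress=True)
s,f=pickle.load(open('w7.pkl','rb'));T=wristT(s,f)
g=cv2.GaussianBlur(f['image'].astype(float).mean(2),(3,3),0);d=np.diff(g,axis=0)
for lo,hi,fn in((52,66,np.argmax),(94,108,np.argmin)):
    print([lo+int(fn(d[lo:hi,u]))+1 for u in range(250,392,12)])
for u in (247,391):
  for v in (58,101): 
    A=ray(f,u,v,.04,T);print(u,v,(A-o)@xx*1e3,(A-o)@yy*1e3)
  a,b=[(lambda q:q/np.linalg.norm(q))(ray(f,u,v,.04,T)-T[:3,3]) for v in (58,101)]
  n=a+b;A=T[:3,3]+n*(.04-T[2,3])/n[2];print('axis',(A-o)@xx*1e3,(A-o)@yy*1e3)
print('strip',ray(f,448,194,.024,T))
s,f=pickle.load(open('w1.pkl','rb'));print('strip before',ray(f,620/2.4+180,484/2.4,.024,wristT(s,f)))
```

```text
[61, 59, 58, 61, 61, 61, 61, 61, 58, 58, 56, 61]
[95, 96, 96, 96, 97, 96, 96, 97, 96, 97, 95, 96]
247 58 25.463576228602818 73.70832409119224
247 101 -15.844512751228608 76.20756329602936
axis 4.710462889309133 74.96393759839938
391 58 25.322035671724826 -71.21784853153046
391 101 -16.002927321104554 -73.60633689852781
axis 4.5601978291193035 -72.41783528464995
strip [0.71 0.19 0.02]
strip before [0.71 0.19 0.02]
```

Roller: x ≈ 4.6 mm, y ≈ 1 mm, square. The strip hasn't moved and the arm is clear, so I'm handing in.

Run:
```python
from bench import arm
arm.close_job();print(arm.sense()['time'])
```

```text
the job is handed in; nothing more can be done
the job is handed in; nothing more can be done
```

The roller is home in its rest, and I've handed the job in at about 33 s of the 72 s allowed; no verdict is reported.

**What I did:** I opened the jaws along the roller and pushed it from behind with the sides of both fingers. It rolled about 95 mm and went slowly over the strip. The highest force I read there was about 9.4 N. It came up to the buffers in small steps, and I pressed it there for about 1.5 s at 5.8–6.2 N, then eased off at 1.5 mm/s.

**Last checks:**
- **Roller:** its axis lies at about x = 4.6 mm and y = 1 mm in the rest's frame. It is square to within a few milliradians by image measurement, so the required home limits are met.
- **Bystanders:** the strip measured the same position before and after. I did not re-measure the pot or the weight, but the arm stayed well clear of both.
- **Robot:** it is raised clear and touching nothing.

**Not exact:**
- One measurement of the roller's lower edge was noisy because of shadow, and in the final picture the edge search scattered by a few pixels. I read the final edges by eye, so allow 1–2 mm and a slightly looser squareness figure.
- The roller jumped about 10 mm forward by itself as it dropped over the strip. The picture just after showed it square and about 5 mm short of contact. I had no force reading during the jump itself, so I can't rule out a brief touch on the buffers.
- I did not measure how far the roller turned; rolling rather than dragging is inferred from the distance and the low pushing force on the flat.

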